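# Free the press pawl with the release rod and press the bushing home

## Robot

A 7-joint arm with a two-finger parallel gripper is mounted at the origin on a cart in front of the work surface, level with it; the furniture and walls round the work are solid. World frame = base frame: x ahead of the robot, y to its left, z up, the work surface at z = 0. Lengths are in m, angles in rad, forces in N, time in s.
With the tool pointing down it reaches from about 0.4 to 0.85 m from the base axis. Payload 10.4 kg.
Tool frame: the origin (TCP) lies at the very end of the fingers, on their centre line; the grasp point (between the pads) lies 19 mm behind it; z points along the fingers, y is the line along which they close (so a half turn about z gives the same grasp; the last joint's range is limited). The gripper opens to 85 mm and grips with 20 to 120 N. Pads are 22 mm wide; open, the fingers measure 114 mm over their backs; the gripper's body (76 mm by 85 mm) begins 54 mm behind the grasp point. The pads swing forward as they close: fully open they stand 13 mm farther back than shut.
Start: joints at [1.087, 0.332, -0.065, 1.46, 0.022, 1.35, -0.088], TCP at [0.278, -0.56, 0.231] pointing down, gripper open.
Joint ranges: [-2.6, 2.6], [-0.5, 2.12], [-1.47, 1.34], [0.16, 2.42], [-1.27, 4.41], [0.06, 2.06], [-2.6, 2.6]. Speed limits (rad/s): [2.22, 2.22, 2.79, 2.79, 3.14, 3.14, 3.14].

## Interface

Orientations are given as a unit quaternion [x, y, z, w].
In Python, from workcell import manip, vision, order gives the robot as it stands. The module is installed in compiled form; this text tells all that it offers.
- The arm moves only by the tool move_arm, never from a script. Its argument "motion" is a list of rows, each a list of 3 entries, a list of its own where there are three numbers: the shift along the tool's x, y, z scaled (see below), then the turn, a rotation vector about the tool's x, y, z scaled (see below), then the opening, from -1 (shut) to 1 (fully open). In form: [[[dx, dy, dz], [wx, wy, wz], hand], ...]. A call has 1 to 12 rows; each row shifts and turns the commanded pose from where the row before left it, along the tool's axes as they then stand; what a row does not reach is not made up. The controller multiplies each number of a shift by 0.75 m and each number of a turn by pi/4 rad. A row lasts 1/10 s, in which the tool goes at most 50 mm and 8.59 degrees, less where a joint would pass 70% of its speed; a pose out of reach is approached as far as the arm can. A call with a number of a shift or a turn outside -1 to 1 is refused whole. A call with a gripper value outside its range is refused whole. The fingers move at their own pace and stop on an object; "newtons" is the grip in N (left out, the last holds). Time passes only in rows, so rows that do not move let the fingers close. It gives the time, the measured TCP pose, the force, the opening and the grip force at its end, in the units of the state.
- manip.get_obs(): the state, without advancing time (a new reading comes with each control period).
- vision.camera(name): name is "scene" or "top" or "wrist"; returns a dict with "pixels" (420x560x3 uint8, red, green, blue), "fx", "fy", "cx", "cy" (pixels), "R" (3x3) and "t" (3): a world point X has camera coordinates R X + t. Camera axes: x right, y down, z forward; pixel columns grow to the right and rows downward; lengths in m; the calibration is good to about 2 mm. A picture is of the moment at which its call begins. There is no depth.
- order.hand_in(): hands the job in; it is judged then, once.
The state is a dict: "clock": time; "joint_pos": joint angles; "joint_velocities": joint speeds; "tau": joint torques, N m; "position": TCP position; "ee_rot": TCP orientation; "ft_force": force on the tool from outside, world axes, zero at the start; "torque": the same for the moment, N m; "grip_width": opening from 0.0 (shut) to 1.0 (fully open); "grasp_force": force on a finger pad.
Only numpy, scipy, OpenCV 4.12 (cv2) and the standard library are available. Lean on these libraries where they do the work, as an engineer would, in place of code of your own. Each camera call takes 0.05 s, during which the arm holds its last target. There are 200 camera calls.

## Task

The bench press is hung up on its ratchet. Take the release rod from its rest, slip it under the tab of the pawl and throw the pawl right over to its open side (with the rod, not the gripper), then lay the rod back in both forks of its rest. After that bring the hand lever down so that the ram presses the brass bushing fully home, its shoulder flush on the housing, and let go, leaving the other things on the desk where they are.

Things in the scene. Friction and masses are not known exactly. Their poses are not given: they have to be found in the camera images.
- press: Grey bench ratchet press, fixed, base 170 x 170 mm. Frame: origin at desk height, x to its back (away from the robot), y left, z up; press coordinates below are mm in it. Shaft along x at y 0, z 150. Head: front face x -28, top z 180; above it only the ram stands up (x -13 to 13, y -56 to -30, to z 216) and the pawl's bracket (x -28 to -16, y 38 to 74, to z 191).
- press_pawl (a joint): Flop-over pawl, 100 g, hinged about the press's x axis at pawl_pivot. 0: hook down on the ratchet wheel, blocks lowering after about 0.1 rad of lever. Grows as its tab goes up and over to the left (+y), to a stop at 2.4 rad. Moves easily; by its weight it falls back to 0 if let go before about 1.1 rad, over to 2.4 if after 1.4. Thrown over means above 2.0.
- pawl_pivot (a point): The pawl's hinge, at (-39, 55, 186) in the press frame. The dropped pawl is 14 mm thick (x -46 to -32) and reaches from here to the right (-y); its nose is at y -9, beyond it the tab.
- pawl_tab (a point): Middle of the pawl's upturned tab, 96 mm from the pivot, moving with the pawl. Pawl dropped: the tab, 8 mm thick, rises from (-39, -7, 204) to (-39, -51, 227). A rod along x fits under it: at y -30 the tab's underside is at z 212, the wheel's top below it at z 179. Wheel: 10 teeth, 42 mm radius, x -46 to -34.
- press_lever (a joint): Hand lever, hinged about the press's x axis at lever_axis, geared to the ram (30 mm per rad). 0 (upper stop): points right (-y) and 35 degrees up; grows as its ball comes down; level at 0.61. Ram meets the bushing at about 0.3 rad; the bushing bottoms at about 0.83 rad. Stays where left (friction): about 5 N at the ball moves it, 10 N while pressing the bushing.
- lever_axis (a point): Point on the lever's hinge line, at (-62, 0, 150) in the press frame; fixed to the press.
- lever_ball (a point): Centre of the lever's black ball grip, 34 mm diameter, 160 mm from lever_axis; moves with the lever. It can be pinched from above with the fingers closing along the press's x axis; it then turns between the pads.
- bushing (a joint): Brass flanged bushing started in the bore of the aluminium housing block (66 mm square, 40 mm high) on the press's base under the ram. Value: how far it is pressed in, from 0 (shoulder 16 mm proud) to 0.016 m (shoulder flush on the housing; flange 38 mm wide, 4 mm thick). Tight fit, about 22 N at the ram.
- release_rod: Loose rod 160 mm long, about 110 g: a grey square handle 16 x 16 x 80 mm and a plain steel bar, 10 mm diameter, 80 mm long. Origin on the rod's axis in the middle of the handle; x points along the rod to the steel tip: handle from x -40 to 40, bar from 40 to 120 mm.
- rod_rest: Black fixed rest, base 155 x 60 x 8 mm, two forks 10 mm thick: at x -30 for the handle (slot 21 mm wide, floor z 40, prongs to z 57) and x 85 for the bar (slot 15 mm, floor z 43, prongs to z 60). Origin at desk height below the rod's origin, x along the slots. The rod starts in both forks (and must return so), axis 48 mm high, tip towards +x, within 4 mm along x.
- multimeter: Bystander: blue multimeter, 152 x 78 x 48 mm, lying on the desk; origin under its middle.
- tape_roll: Bystander: brown tape roll, 86 mm across, 37 mm high; origin under its middle.
- capacitor: Bystander: dark blue can capacitor standing upright, 35 mm across, 56 mm high; origin under its middle.
- solder_reel: Bystander: big reel of solder, 72 mm across, 68 mm high; origin under its middle.

How it is judged:
On the way, in this order (a step that is already met when the one before it is completed fails the run):
1. the rod is lifted out of its rest (z of release_rod in the frame of rod_rest above 0.09 m), for 0.1 s.
2. the pawl is thrown over to its open side (value of joint press_pawl above 2 rad), for 0.2 s.
3. the rod lies in both forks of its rest again, let go, the pawl still open (z of release_rod in the frame of rod_rest between 0.042 and 0.054 m and horizontal distance between release_rod and rod_rest below 0.022 m and angle between the x axis of release_rod and the x axis of rod_rest, either way round below 0.12 rad and contact force between the fingers and release_rod below 0.1 N and linear speed of release_rod below 0.02 m/s and value of joint press_pawl above 2 rad), for 0.2 s.
4. the ram has pressed the bushing home (value of joint bushing above 0.0145 m and value of joint press_pawl above 2 rad), for 0.2 s.
At the end, for the whole second after the job is handed in: Bushing pressed in at least 14.5 of 16 mm, lever down (above 0.75 rad), pawl thrown over (above 2.0 rad), rod at rest in both forks of its rest (within 22 mm of the rest's origin in plan, axis 42 to 54 mm high, aligned within 0.12 rad), let go (all of step 4 and z of release_rod in the frame of rod_rest between 0.042 and 0.054 m and horizontal distance between release_rod and rod_rest below 0.022 m and angle between the x axis of release_rod and the x axis of rod_rest, either way round below 0.12 rad and contact force between the fingers and release_rod below 0.1 N and linear speed of release_rod below 0.02 m/s and value of joint press_lever above 0.75 rad); the robot touches nothing.
It fails at once if the gripper or arm touches the pawl (the rod must do it) (contact force between any of the fingers, the arm and press_pawl above 1 N).
It fails at once if a bystander is displaced by more than 3 cm (distance of any of multimeter, tape_roll, capacitor, solder_reel from where it was at the start of the episode above 0.03 m).
It also fails if it takes over 67 s, if anything falls off the work surface, if the arm or the gripper's body presses on something with over 40 N, if the wrist force passes 120 N, or if a joint passes its speed limit or range.

## Working session

There is one attempt and no reset: what is moved stays moved. The work goes in short steps, Python scripts to look and compute and a tool call to move; the robot and the scene stay as the last step left them, time stands still between calls to the robot, and variables do not carry over. Pictures are saved under pics/ and viewed, at most 10 in all, crops included, and the job is handed in when it is done.

Besides the shell and the picture viewer there is one more tool, called after "Emit:" by a JSON object that holds its "name" and its "arguments". move_arm: Moves the arm, as the interface text tells. Its arguments: {"type":"object","properties":{"motion":{"type":"array"},"newtons":{"type":"number"}},"required":["motion"]}

```bash
mkdir -p pics; cat > h.py <<'E'
import numpy as np, cv2
from workcell import manip, vision, order
from scipy.spatial.transform import Rotation as R
def snap(n,f):
    c=vision.camera(n); cv2.imwrite(f,c['pixels'][:,:,::-1]); 
    np.savez(f[:-4]+'.npz',**{k:np.array(v) for k,v in c.items()}); return c
def ray(c,u,v,z):
    K=np.array(c['R']);t=np.array(c['t'])
    d=K.T@np.array([(u-c['cx'])/c['fx'],(v-c['cy'])/c['fy'],1]);o=-K.T@t
    return o+d*(z-o[2])/d[2]
def proj(c,X):
    p=np.array(c['R'])@np.array(X)+np.array(c['t']);return c['fx']*p[0]/p[2]+c['cx'],c['fy']*p[1]/p[2]+c['cy']
E
python3 - <<'E'
from h import *
s=manip.get_obs()
for k,v in s.items(): print(k,np.round(v,4))
for n in('scene','top'):
    c=snap(n,f'pics/{n}0.png');print(n,c['fx'],c['cx'],c['cy'],np.round(-np.array(c['R']).T@c['t'],3),np.round(c['R'],3).tolist())
    cv2.imwrite(f'pics/{n}0.png',cv2.resize(c['pixels'][:,:,::-1],(800,600),interpolation=cv2.INTER_CUBIC))
E
```

```text
clock 0.0
joint_pos [ 1.0874  0.3329 -0.0647  1.461   0.0216  1.3499 -0.0885]
joint_velocities [-0.0001  0.0011  0.0016 -0.0004  0.0014 -0.0002 -0.0004]
tau [ 9.00000e-04 -6.25425e+01  4.97000e-02 -3.91600e+01  1.63000e-02
  9.80000e-03 -0.00000e+00]
position [ 0.2777 -0.5595  0.2305]
ee_rot [ 9.736e-01  2.284e-01 -2.000e-04 -7.000e-04]
ft_force [ 0.2884 -0.6492  0.8294]
torque [-0.0303  0.0402 -0.0197]
grasp_force 0.0
grip_width 0.9974
scene 456.11040602216843 276.8965566134376 211.5862139303448 [-0.157  0.756  0.9  ] [[-0.713, -0.701, -0.015], [-0.418, 0.442, -0.794], [0.563, -0.56, -0.608]]
top 540.2146764455445 283.15296458253516 204.6804346308879 [0.234 0.079 1.652] [[-0.004, -1.0, -0.009], [-0.98, 0.006, -0.198], [0.198, 0.008, -0.98]]
```

View pics/scene0.png

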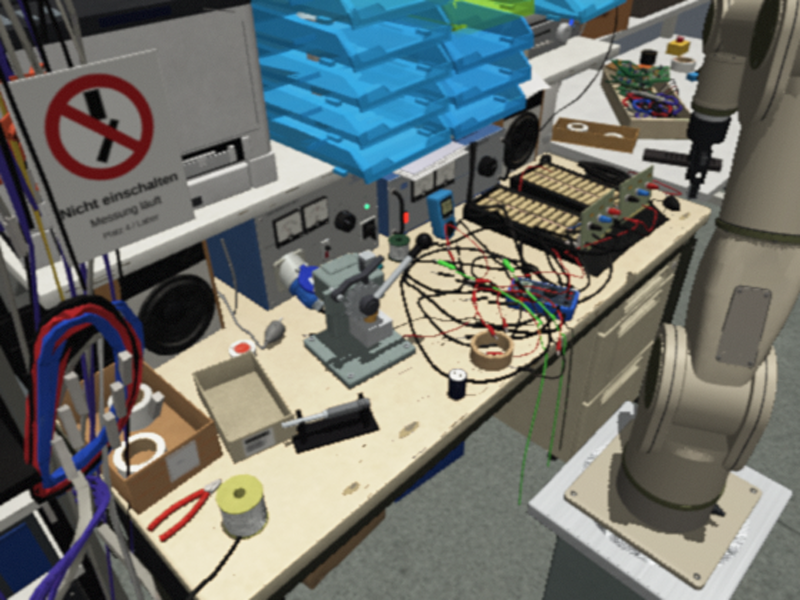

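View pics/top0.png

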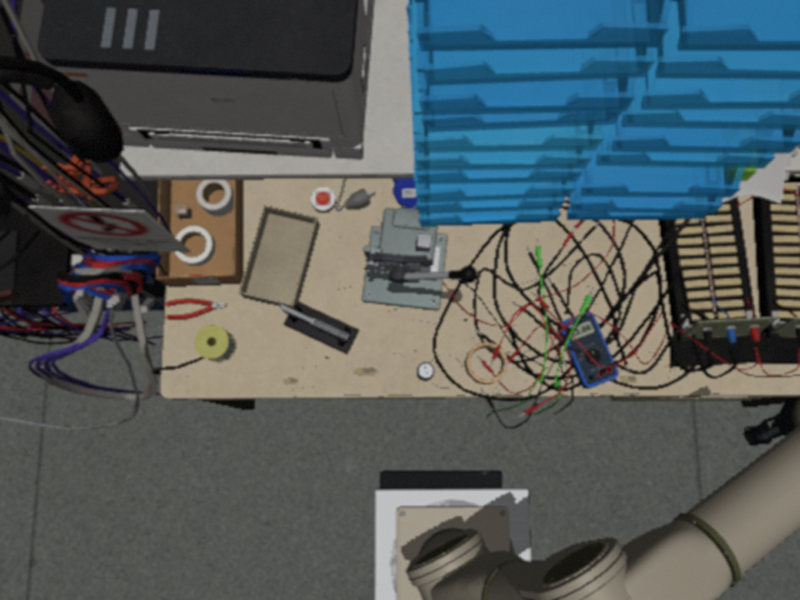

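```bash
python3 - <<'E'
from h import *
a=np.load('pics/top0.npz')['pixels'][:,:,::-1]; b=np.load('pics/scene0.npz')['pixels'][:,:,::-1]
cv2.imwrite('pics/c1.png',cv2.resize(a[135:255,190:350],(800,600),interpolation=cv2.INTER_CUBIC))
cv2.imwrite('pics/c2.png',cv2.resize(b[155:320,190:310],(436,600),interpolation=cv2.INTER_CUBIC))
E
```

```text
(no output)
```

View pics/c1.png

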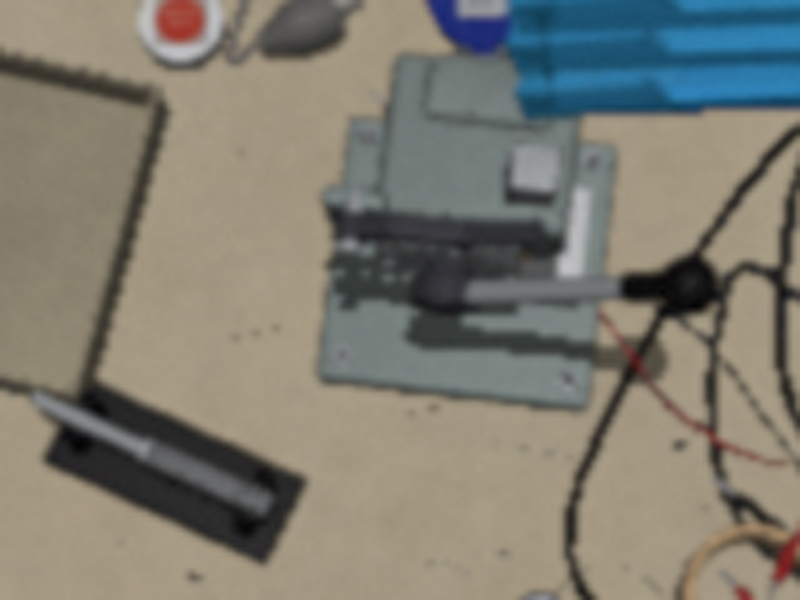

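View pics/c2.png

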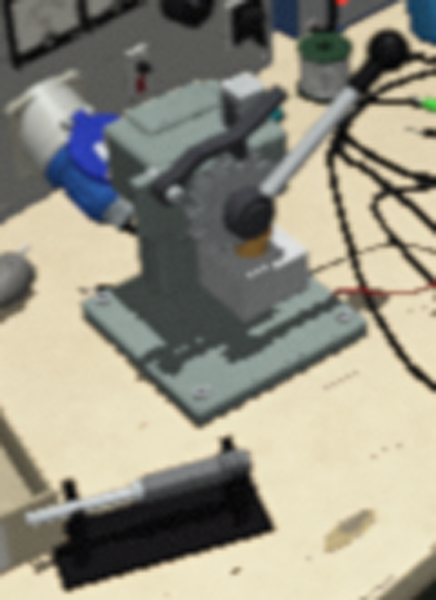

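```bash
cat > fit.py <<'E'
from h import *
from scipy.optimize import least_squares
T=dict(np.load('pics/top0.npz'));S=dict(np.load('pics/scene0.npz'))
tp=lambda u,v:(T,190+u/5,135+v/5); sp=lambda u,v:(S,190+u/3.635,155+v/3.636)
def W(p,q): c,s=np.cos(p[2]),np.sin(p[2]);return [p[0]+c*q[0]-s*q[1],p[1]+s*q[0]+c*q[1],q[2]]
def fit(obs,x0,hz=False):
    def f(p):
        r=[]
        for q,(c,u,v) in obs:
            q=list(q); 
            if q[2] is None:q[2]=p[3]
            a=proj(c,W(p,q)); r+=[a[0]-u,a[1]-v]
        return r
    s=least_squares(f,x0,loss='soft_l1');print(np.round(s.x,4));print(np.round(np.array(f(s.x)).reshape(-1,2),1).tolist());return s.x
if __name__=='__main__':
    B=[-.062,-.131,.2418]
    P=fit([([-.085,.085,None],tp(320,378)),([-.085,-.085,None],tp(585,407)),([.085,-.085,None],tp(614,147)),(B,tp(690,284)),
     ([.085,.085,None],sp(85,308)),([-.085,.085,None],sp(200,412)),([-.085,-.085,None],sp(365,325)),(B,sp(388,48)),([-.039,.055,.186],sp(168,188))],[.7,.1,-.1,.012])
    Q=fit([([.12,0,.048],tp(37,400)),([.04,0,.048],tp(150,450)),([-.04,0,.048],tp(272,500)),([.12,0,.048],sp(30,517)),([.04,0,.048],sp(140,490)),([-.04,0,.048],sp(246,462))],[.5,.3,1.2])
    for (u,v) in [(425,371)]: print('cap',ray(T,u*.7,v*.7,.056))
    print('reel',ray(T,212*.7,342*.7,.068),'ray tray corner',ray(T,190+85/5,135+395/5,.03),ray(T,190+165/5,135+95/5,.03))
    np.savez('poses.npz',P=P,Q=Q)
E
python3 fit.py
```

```text
[ 0.625   0.0937 -0.1104  0.0058]
[[-1.2, -0.3], [0.4, -0.5], [-0.2, -1.2], [0.4, 1.8], [-2.9, -0.1], [-1.2, 2.2], [0.2, -0.2], [1.5, -0.8], [2.5, -0.2]]
[0.4806 0.2469 1.1519]
[[-1.4, -0.3], [-0.0, 0.2], [-0.3, 0.8], [-0.6, 0.3], [0.2, -1.3], [0.9, -2.4]]
cap [0.39102752 0.05130113 0.056     ]
reel [0.45211823 0.49217379 0.068     ] ray tray corner [0.53460827 0.32609774 0.03      ] [0.72503609 0.28058015 0.03      ]
```

```bash
cat >> h.py <<'E'
def plan(*wps,start=None,mm=40,deg=6):
    """wps: (x,y,z,alpha_deg of tool x); prints rows"""
    s=manip.get_obs(); p=np.array(s['position']);M=R.from_quat(s['ee_rot'])
    print('now',np.round(p,4),np.round(s['joint_pos'],2),'t',round(float(s['clock']),1))
    for w in wps:
        a=np.radians(w[3])/2; G=R.from_quat([np.cos(a),np.sin(a),0,0])
        rv=(M.inv()*G).as_rotvec(); d=np.array(w[:3])-p
        n=max(1,int(np.ceil(max(np.linalg.norm(d)*1e3/mm,np.degrees(np.linalg.norm(rv))/deg)-.05)))
        print('->',w,n,'rows')
        for i in range(n):
            print('[%s,%s]'%(np.round(M.inv().apply(d/n)/.75,4).tolist(),np.round(rv/n/(np.pi/4),3).tolist()))
            M=M*R.from_rotvec(rv/n)
        p=np.array(w[:3]); M=G
def W(p,q): c,s=np.cos(p[2]),np.sin(p[2]);return np.array([p[0]+c*q[0]-s*q[1],p[1]+s*q[0]+c*q[1],q[2]])
E
python3 - <<'E'
from h import *
plan((.3,-.45,.3,26.4),(.38,-.2,.3,35),(.47,.22,.26,66))
E
```

```text
now [ 0.2778 -0.5595  0.2306] [ 1.09  0.33 -0.06  1.46  0.02  1.35 -0.09] t 0.1
-> (0.3, -0.45, 0.3, 26.4) 4 rows
[[0.0229, -0.0294, -0.0231],[-0.0, 0.0, 0.0]]
[[0.0229, -0.0294, -0.0231],[-0.0, 0.0, 0.0]]
[[0.0229, -0.0294, -0.0231],[-0.0, 0.0, 0.0]]
[[0.0229, -0.0294, -0.0231],[-0.0, 0.0, 0.0]]
-> (0.38, -0.2, 0.3, 35) 7 rows
[[0.0348, -0.0359, 0.0],[0.0, 0.0, -0.027]]
[[0.0356, -0.0351, 0.0],[0.0, 0.0, -0.027]]
[[0.0363, -0.0344, 0.0],[0.0, 0.0, -0.027]]
[[0.0371, -0.0336, 0.0],[0.0, 0.0, -0.027]]
[[0.0378, -0.0328, 0.0],[0.0, 0.0, -0.027]]
[[0.0385, -0.0319, 0.0],[0.0, 0.0, -0.027]]
[[0.0391, -0.0311, 0.0],[0.0, 0.0, -0.027]]
-> (0.47, 0.22, 0.26, 66) 11 rows
[[0.0381, -0.0354, 0.0048],[0.0, 0.0, -0.063]]
[[0.0398, -0.0335, 0.0048],[0.0, 0.0, -0.063]]
[[0.0414, -0.0315, 0.0048],[0.0, 0.0, -0.063]]
[[0.0429, -0.0295, 0.0048],[0.0, 0.0, -0.063]]
[[0.0443, -0.0273, 0.0048],[0.0, 0.0, -0.063]]
[[0.0456, -0.0251, 0.0048],[0.0, 0.0, -0.063]]
[[0.0468, -0.0228, 0.0048],[0.0, 0.0, -0.063]]
[[0.0479, -0.0205, 0.0048],[0.0, 0.0, -0.063]]
[[0.0488, -0.0181, 0.0048],[0.0, 0.0, -0.063]]
[[0.0496, -0.0157, 0.0048],[0.0, 0.0, -0.063]]
[[0.0504, -0.0132, 0.0048],[0.0, 0.0, -0.063]]
```

Emit:
{"name": "move_arm", "arguments": {"motion": [[[0.023,-0.029,-0.023],[0,0,0],1],[[0.023,-0.029,-0.023],[0,0,0],1],[[0.023,-0.029,-0.023],[0,0,0],1],[[0.023,-0.029,-0.023],[0,0,0],1],[[0.035,-0.036,0],[0,0,-0.027],1],[[0.035,-0.035,0],[0,0,-0.027],1],[[0.036,-0.034,0],[0,0,-0.027],1],[[0.037,-0.034,0],[0,0,-0.027],1],[[0.038,-0.033,0],[0,0,-0.027],1],[[0.038,-0.032,0],[0,0,-0.027],1],[[0.039,-0.031,0],[0,0,-0.027],1]]}}

```text
clock: 1.2
position: [0.3804, -0.1999, 0.3001]
ee_rot: [0.954, 0.3, -0.0, 0.0]
ft_force: [1.3, -0.2, 0.2]
grip_width: 1.004
grasp_force: 0.0
```

Emit:
{"name": "move_arm", "arguments": {"motion": [[[0.038,-0.035,0.005],[0,0,-0.063],1],[[0.04,-0.033,0.005],[0,0,-0.063],1],[[0.041,-0.031,0.005],[0,0,-0.063],1],[[0.043,-0.029,0.005],[0,0,-0.063],1],[[0.044,-0.027,0.005],[0,0,-0.063],1],[[0.045,-0.025,0.005],[0,0,-0.063],1],[[0.047,-0.023,0.005],[0,0,-0.063],1],[[0.048,-0.02,0.005],[0,0,-0.063],1],[[0.049,-0.018,0.005],[0,0,-0.063],1],[[0.05,-0.016,0.005],[0,0,-0.063],1],[[0.05,-0.013,0.005],[0,0,-0.063],1],[[0,0,0],[0,0,0],1]]}}

```text
clock: 2.4
position: [0.4702, 0.2215, 0.2581]
ee_rot: [0.836, 0.549, -0.0, -0.002]
ft_force: [-0.6, -0.8, 0.8]
grip_width: 0.997
grasp_force: 0.0
```

```bash
python3 - <<'E'
from h import *
c=snap('wrist','pics/w1.png')
s=manip.get_obs();print(np.round(s['position'],4),np.round(s['ee_rot'],3),s['clock'])
for q in ([.12,0,.048],[-.04,0,.048]): print(proj(c,W(np.load('poses.npz')['Q'],q)))
E
```

```text
[0.4705 0.219  0.2582] [ 0.837  0.547 -0.001 -0.001] 2.45
(np.float64(280.11398546589135), np.float64(51.73534259343066))
(np.float64(279.083878755293), np.float64(193.8910106278944))
```

View pics/w1.png

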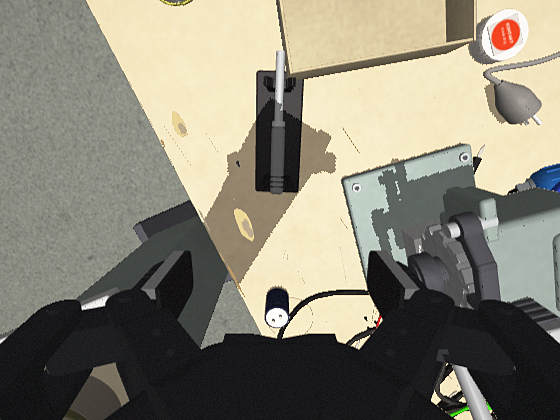

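```bash
python3 - <<'E'
from fit import *
from h import plan
A=dict(np.load('pics/w1.npz')); w=lambda u,v:(A,u,v)
B=[-.062,-.131,.2418]
Q=fit([([.12,0,.048],w(280,51)),([.04,0,.048],w(278.5,123)),([-.04,0,.048],w(277,194))],[.48,.247,1.15])
P=fit([([-.085,.085,None],w(343,182)),([.085,.085,None],w(470,145)),([-.085,.085,None],w(343,182)),([.085,.085,None],w(470,145)),([-.085,-.085,None],tp(585,407)),([.085,-.085,None],tp(614,147)),(B,tp(690,284)),
  (B,sp(388,48))],[.63,.09,-.11,.012])
np.savez('poses.npz',P=P,Q=Q)
al=np.degrees(Q[2]);g=W(Q,[.002,0,0])
plan((g[0],g[1],.12,al),(g[0],g[1],.031,al))
E
```

```text
[0.4792 0.2487 1.1366]
[[0.0, -0.3], [-0.1, 3.2], [0.0, -1.0]]
[ 0.6212  0.0902 -0.1163  0.0135]
[[-0.1, -0.2], [0.1, -0.7], [-0.1, -0.2], [0.1, -0.7], [1.4, 0.4], [1.2, -0.5], [1.6, 3.4], [3.5, -0.7]]
now [0.4705 0.219  0.2582] [ 0.29  0.17 -0.9   1.66  0.14  1.38 -1.04] t 2.5
-> (np.float64(0.4800717359093079), np.float64(0.2504961889368298), 0.12, np.float64(65.12227523341663)) 4 rows
[[0.0109, -0.0012, 0.0461],[-0.001, -0.0, 0.007]]
[[0.0109, -0.0013, 0.0461],[-0.001, -0.0, 0.007]]
[[0.0109, -0.0013, 0.0461],[-0.001, -0.0, 0.007]]
[[0.0109, -0.0014, 0.0461],[-0.001, -0.0, 0.007]]
-> (np.float64(0.4800717359093079), np.float64(0.2504961889368298), 0.031, np.float64(65.12227523341663)) 3 rows
[[0.0, 0.0, 0.0396],[0.0, 0.0, 0.0]]
[[0.0, 0.0, 0.0396],[0.0, 0.0, 0.0]]
[[0.0, 0.0, 0.0396],[0.0, 0.0, 0.0]]
```

Emit:
{"name": "move_arm", "arguments": {"motion": [[[0.011,-0.001,0.046],[0,0,0.007],1],[[0.011,-0.001,0.046],[0,0,0.007],1],[[0.011,-0.001,0.046],[0,0,0.007],1],[[0.011,-0.001,0.046],[0,0,0.007],1],[[0,0,0.03],[0,0,0],1],[[0,0,0.03],[0,0,0],1],[[0,0,0.03],[0,0,0],1],[[0,0,0.028],[0,0,0],1],[[0,0,0],[0,0,0],1],[[0,0,0],[0,0,0],1]]}}

```text
clock: 3.45
position: [0.4825, 0.247, 0.033]
ee_rot: [0.844, 0.536, -0.0, 0.0]
ft_force: [0.9, 0.1, 0.7]
grip_width: 0.999
grasp_force: 0.0
```

```bash
python3 - <<'E'
from h import *
Q=np.load('poses.npz')['Q'];al=np.degrees(Q[2]);g=W(Q,[.002,0,0])
plan((g[0],g[1],.03,al))
E
```

```text
now [0.4825 0.247  0.033 ] [ 0.11  0.48 -0.8   1.85  0.41  0.98 -1.3 ] t 3.5
-> (np.float64(0.4800717359093079), np.float64(0.2504961889368298), 0.03, np.float64(65.12227523341663)) 1 rows
[[0.0028, -0.0049, 0.004],[0.0, 0.001, -0.008]]
```

Emit:
{"name": "move_arm", "arguments": {"motion": [[[0.003,-0.005,0.004],[0,0,-0.008],1],[[0,0,0],[0,0,0],1],[[0,0,0],[0,0,0],-1],[[0,0,0],[0,0,0],-1],[[0,0,0],[0,0,0],-1],[[0,0,0],[0,0,0],-1],[[0,0,0],[0,0,0],-1],[[0,0,0],[0,0,0],-1],[[0,0,0],[0,0,0],-1],[[0,0,0],[0,0,0],-1]], "newtons": 60}}

```text
clock: 4.45
position: [0.48, 0.2516, 0.0297]
ee_rot: [0.842, 0.539, 0.0, 0.0]
ft_force: [0.6, -1.3, 3.0]
grip_width: 0.175
grasp_force: 58.6
```

```bash
python3 - <<'E'
from h import *
s=manip.get_obs();print(np.round(s['position'],4),s['ee_rot'],s['ft_force'],s['torque'])
E
```

```text
[0.48   0.2516 0.0297] [8.42487664e-01 5.38715605e-01 1.46246452e-04 1.03223081e-04] [ 0.56329102 -1.30303468  2.99889213] [-0.16691502  0.07504413 -0.01855572]
```

```bash
python3 - <<'E'
from h import *
P=np.load('poses.npz')['P'];g=W(P,[-.20,-.03,.27]);print(g)
plan((.48,.2516,.18,65.2),(.47,.22,.27,65.2),(*g,np.degrees(P[2])))
E
```

```text
[0.41910037 0.08362502 0.27      ]
now [0.48   0.2516 0.0297] [ 0.1   0.49 -0.8   1.85  0.42  0.98 -1.31] t 4.5
-> (0.48, 0.2516, 0.18, 65.2) 4 rows
[[0.0, 0.0, -0.0501],[0.0, -0.0, -0.0]]
[[0.0, 0.0, -0.0501],[0.0, -0.0, -0.0]]
[[0.0, 0.0, -0.0501],[0.0, -0.0, -0.0]]
[[0.0, 0.0, -0.0501],[0.0, -0.0, -0.0]]
-> (0.47, 0.22, 0.27, 65.2) 3 rows
[[-0.0146, 0.0019, -0.04],[0.0, 0.0, 0.0]]
[[-0.0146, 0.0019, -0.04],[0.0, 0.0, 0.0]]
[[-0.0146, 0.0019, -0.04],[0.0, 0.0, 0.0]]
-> (np.float64(0.41910037489048046), np.float64(0.08362502362897495), np.float64(0.27), np.float64(-6.665562943643359)) 12 rows
[[-0.0161, 0.0012, 0.0],[0.0, 0.0, 0.133]]
[[-0.0159, 0.0029, 0.0],[0.0, 0.0, 0.133]]
[[-0.0155, 0.0045, 0.0],[0.0, 0.0, 0.133]]
[[-0.015, 0.0061, 0.0],[0.0, 0.0, 0.133]]
[[-0.0142, 0.0077, 0.0],[0.0, 0.0, 0.133]]
[[-0.0134, 0.0091, 0.0],[0.0, 0.0, 0.133]]
[[-0.0123, 0.0105, 0.0],[0.0, 0.0, 0.133]]
[[-0.0112, 0.0117, 0.0],[0.0, 0.0, 0.133]]
[[-0.0099, 0.0128, 0.0],[0.0, 0.0, 0.133]]
[[-0.0085, 0.0138, 0.0],[0.0, 0.0, 0.133]]
[[-0.007, 0.0146, 0.0],[0.0, 0.0, 0.133]]
[[-0.0055, 0.0152, 0.0],[0.0, 0.0, 0.133]]
```

Emit:
{"name": "move_arm", "arguments": {"motion": [[[0,0,-0.02],[0,0,0],-1],[[0,0,-0.04],[0,0,0],-1],[[0,0,-0.05],[0,0,0],-1],[[0,0,-0.05],[0,0,0],-1],[[0,0,-0.04],[0,0,0],-1],[[-0.015,0.002,-0.04],[0,0,0],-1],[[-0.015,0.002,-0.04],[0,0,0],-1],[[-0.015,0.002,-0.04],[0,0,0],-1]]}}

```text
clock: 5.25
position: [0.4689, 0.2189, 0.2714]
ee_rot: [0.842, 0.539, 0.0, 0.0]
ft_force: [0.3, 0.2, -1.2]
grip_width: 0.178
grasp_force: 58.6
```

Emit:
{"name": "move_arm", "arguments": {"motion": [[[-0.016,0.001,0],[0,0,0.133],-1],[[-0.016,0.003,0],[0,0,0.133],-1],[[-0.016,0.004,0],[0,0,0.133],-1],[[-0.015,0.006,0],[0,0,0.133],-1],[[-0.014,0.008,0],[0,0,0.133],-1],[[-0.013,0.009,0],[0,0,0.133],-1],[[-0.012,0.01,0],[0,0,0.133],-1],[[-0.011,0.012,0],[0,0,0.133],-1],[[-0.01,0.013,0],[0,0,0.133],-1],[[-0.008,0.014,0],[0,0,0.133],-1],[[-0.007,0.015,0],[0,0,0.133],-1],[[-0.005,0.015,0],[0,0,0.133],-1]]}}

```text
clock: 6.45
position: [0.4191, 0.0827, 0.2701]
ee_rot: [0.998, -0.059, 0.0, 0.0]
ft_force: [0.2, -0.6, -1.4]
grip_width: 0.171
grasp_force: 58.5
```

Emit:
{"name": "move_arm", "arguments": {"motion": [[[0,0,0],[0,0,0],-1],[[0,0,0],[0,0,0],-1]]}}

```text
clock: 6.65
position: [0.4196, 0.0832, 0.27]
ee_rot: [0.998, -0.056, 0.0, 0.0]
ft_force: [-0.7, 0.3, -1.1]
grip_width: 0.174
grasp_force: 58.6
```

```bash
python3 - <<'E'
from h import *
P=np.load('poses.npz')['P']
c=snap('wrist','pics/w2.png')
cv2.imwrite('pics/w2.png',cv2.resize(c['pixels'][:,:,::-1],(800,600),interpolation=cv2.INTER_CUBIC))
s=manip.get_obs();print(np.round(s['position'],4),np.round(s['ee_rot'],3),s['clock'],s['grasp_force'],s['grip_width'],np.round(s['joint_pos'],2))
for n,q in dict(ball=[-.062,-.131,.2418],piv=[-.039,.055,.186],tab0=[-.039,-.007,.204],tab1=[-.039,-.051,.227],ramTop=[0,-.043,.216],fl=[-.085,.085,.0135]).items(): print(n,np.array(proj(c,W(P,q)))/.7)
E
```

```text
[0.4197 0.0835 0.2699] [ 0.998 -0.056  0.    -0.   ] 6.7 58.60077202320099 0.17732257238815524 [ 0.51 -0.12 -0.74  1.85 -0.08  1.38 -1.89]
ball [683.60269759 -25.00163072]
piv [217.47566711 -25.08475793]
tab0 [344.71648053 -45.28815156]
tab1 [454.52579425 -77.82510653]
ramTop [ 433.21495403 -184.59975615]
fl [271.02425025 127.70263134]
```

View pics/w2.png

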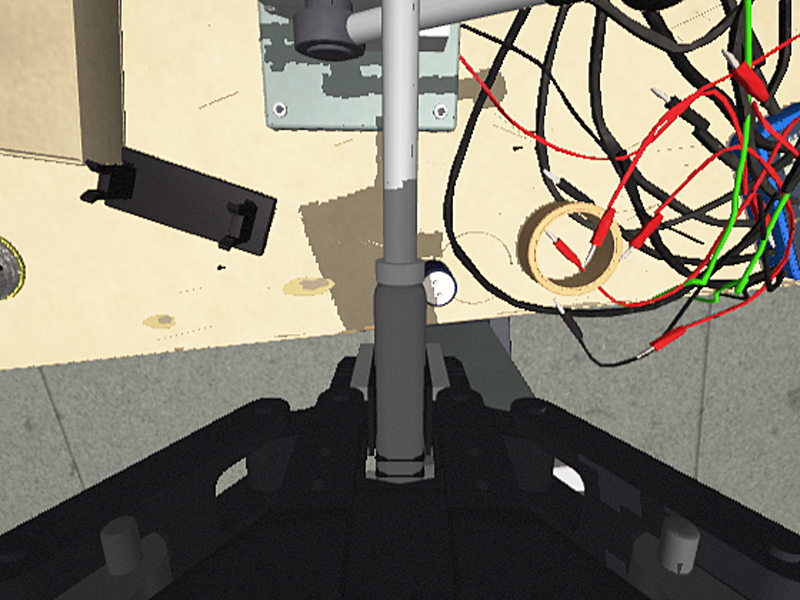

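```bash
python3 - <<'E'
from fit import *
A=dict(np.load('pics/w1.npz'));C=dict(np.load('pics/w2.npz'))
P=np.load('poses.npz')['P']
def show(P):
  for n,q in dict(piv=[-.045,.055,.186],tab1=[-.039,-.051,.227],ramTopC=[0,-.043,.216],ball=[-.062,-.131,.2418],hub=[-.085,0,.15]).items():
    a=proj(T,W(P,q));b=proj(S,W(P,q));d=proj(A,W(P,q));e=proj(C,W(P,q))
    print(n,'c1',np.round([(a[0]-190)*5,(a[1]-135)*5]),'c2',np.round([(b[0]-190)*3.635,(b[1]-155)*3.636]),'w1',np.round(d),'w2',np.round(np.array(e)/.7))
show(P)
w=lambda u,v:(A,u,v);x=lambda u,v:(C,u*.7,v*.7)
B=[-.062,-.131,.2418]
P=fit([([-.085,.085,None],w(343,182)),([.085,.085,None],w(470,145)),([-.085,.085,None],x(268,130)),([-.085,-.085,None],x(458,127)),([-.085,-.085,None],x(458,127)),(B,tp(690,284)),(B,sp(388,48)),([0,-.043,.216],tp(533,160))],P)
show(P);np.savez('poses2.npz',P=P)
E
```

```text
piv c1 [361. 257.] c2 [188. 191.] w1 [447. 241.] w2 [219. -10.]
tab1 c1 [553. 250.] c2 [298.  87.] w1 [507. 388.] w2 [455. -78.]
ramTopC c1 [545. 184.] c2 [258.  81.] w1 [547. 355.] w2 [ 433. -185.]
ball c1 [698. 301.] c2 [401.  46.] w1 [501. 492.] w2 [684. -25.]
hub c1 [452. 351.] c2 [284. 227.] w1 [393. 290.] w2 [347.  97.]
[ 0.6213  0.0933 -0.1038  0.0166]
[[-1.0, -1.0], [0.1, -3.4], [-0.1, -0.7], [0.4, -0.2], [0.4, -0.2], [0.8, 2.8], [2.5, -0.6], [1.4, 4.7]]
piv c1 [356. 259.] c2 [186. 193.] w1 [445. 239.] w2 [214.  -8.]
tab1 c1 [548. 249.] c2 [295.  88.] w1 [507. 385.] w2 [448. -79.]
ramTopC c1 [540. 183.] c2 [254.  83.] w1 [547. 352.] w2 [ 425. -185.]
ball c1 [694. 298.] c2 [397.  46.] w1 [502. 489.] w2 [678. -29.]
hub c1 [448. 351.] c2 [283. 228.] w1 [392. 288.] w2 [344.  98.]
```

```bash
python3 - <<'E'
from fit import *
A=dict(np.load('pics/w1.npz'));C=dict(np.load('pics/w2.npz'))
w=lambda u,v:(A,u,v);x=lambda u,v:(C,u*.7,v*.7)
B=[-.062,-.131,.2418];h=.085
obs=[('b',[-h,h],w(343,182)),('b',[h,h],w(470,145)),('b',[-h,h],x(268,130)),('b',[-h,-h],x(458,127)),('b',[-h,h],tp(320,378)),('b',[-h,-h],tp(585,407)),('b',[h,-h],tp(614,147)),
('b',[h,h],sp(85,308)),('b',[-h,h],sp(200,412)),('b',[-h,-h],sp(365,325)),
('p',B,tp(690,284)),('p',B,sp(388,48)),('p',[0,-.043,.216],tp(533,160)),('p',[0,-.043,.216],sp(243,84)),('p',[-.039,-.051,.227],tp(560,232)),('p',[-.039,-.051,.227],sp(280,95)),('p',[-.046,.055,.186],sp(168,190)),('p',[-.046,.055,.186],w(452,229))]
def f(p):
    r=[]
    for k,q,(c,u,v) in obs:
        q=[q[0]+p[4],q[1]+p[5],p[3]] if k=='b' else q
        a=proj(c,W(p,q));r+=[a[0]-u,a[1]-v]
    return r
s=least_squares(f,[.625,.093,-.11,.012,0,0],loss='soft_l1');print(np.round(s.x,4));print(np.round(np.array(f(s.x)).reshape(-1,2),1).tolist())
np.savez('poses3.npz',P=s.x[:3])
for n,q in dict(hub0=[-.062,0,.15],hub=[-.085,0,.15]).items(): print(n,np.array(proj(C,W(s.x,q)))/.7)
E
```

```text
[ 0.6294  0.0981 -0.1139  0.0141 -0.0076 -0.0072]
[[-0.7, -1.0], [-0.3, -1.9], [0.9, -1.2], [0.6, 0.8], [-0.8, 0.4], [1.0, 0.4], [0.6, -0.6], [-1.8, -2.0], [-0.1, 0.4], [1.6, -1.9], [-1.4, 0.3], [-0.7, -0.7], [-0.4, 2.0], [-0.1, -0.7], [-4.3, 0.6], [0.7, -2.1], [1.6, 0.5], [0.6, 0.2]]
hub0 [330.13027234  38.83215559]
hub [331.88005901  83.71221756]
```

```bash
python3 - <<'E'
from h import *
P=np.load('poses3.npz')['P'];al=np.degrees(P[2])
plan((*W(P,[-.21,-.03,.1767]),al),(*W(P,[-.141,-.03,.1767]),al),mm=25)
E
```

```text
now [0.4197 0.0835 0.2699] [ 0.51 -0.12 -0.74  1.85 -0.08  1.38 -1.89] t 6.7
-> (np.float64(0.4173439353979367), np.float64(0.09213373962737471), np.float64(0.1767), np.float64(-6.525114488273692)) 4 rows
[[-0.0011, -0.0028, 0.0311],[-0.0, -0.0, 0.001]]
[[-0.0011, -0.0028, 0.0311],[-0.0, -0.0, 0.001]]
[[-0.0011, -0.0028, 0.0311],[-0.0, -0.0, 0.001]]
[[-0.0011, -0.0028, 0.0311],[-0.0, -0.0, 0.001]]
-> (np.float64(0.4858969630445803), np.float64(0.08429266824149163), np.float64(0.1767), np.float64(-6.525114488273692)) 3 rows
[[0.0307, 0.0, 0.0],[0.0, 0.0, 0.0]]
[[0.0307, 0.0, 0.0],[0.0, 0.0, 0.0]]
[[0.0307, 0.0, 0.0],[0.0, 0.0, 0.0]]
```

Emit:
{"name": "move_arm", "arguments": {"motion": [[[-0.001,-0.003,0.03],[0,0,0.001],-1],[[-0.001,-0.003,0.03],[0,0,0.001],-1],[[-0.001,-0.003,0.03],[0,0,0.001],-1],[[-0.001,-0.003,0.03],[0,0,0.001],-1],[[0,0,0.004],[0,0,0],-1],[[0,0,0],[0,0,0],-1],[[0,0,0],[0,0,0],-1]]}}

```text
clock: 7.4
position: [0.4185, 0.0923, 0.1777]
ee_rot: [0.998, -0.059, 0.001, -0.0]
ft_force: [1.3, -0.0, -0.7]
grip_width: 0.178
grasp_force: 58.6
```

```bash
python3 - <<'E'
from h import *
P=np.load('poses3.npz')['P'];al=np.degrees(P[2])
a=snap('scene','pics/s2.png');b=snap('top','pics/t2.png')
x=cv2.resize(a['pixels'][150:270,195:315,::-1],(400,400),interpolation=cv2.INTER_CUBIC);y=cv2.resize(b['pixels'][140:240,235:335,::-1],(400,400),interpolation=cv2.INTER_CUBIC)
cv2.imwrite('pics/st2.png',np.hstack([x,y]))
for n,q in dict(tip=[-.093,-.03,.195],goal=[-.024,-.03,.195],tab=[-.039,-.029,.2155],wheel=[-.046,-.03,.179]).items():
    u=proj(a,W(P,q));v=proj(b,W(P,q));print(n,np.round([(u[0]-195)/.3,(u[1]-150)/.3]),np.round([(v[0]-235)*4+400,(v[1]-140)*4]))
plan((*W(P,[-.141,-.03,.1767]),al),mm=25)
E
```

```text
tip [265. 169.] [611. 252.]
goal [212. 131.] [622. 155.]
tab [221. 118.] [618. 169.]
wheel [229. 159.] [619. 191.]
now [0.4185 0.0921 0.1777] [ 0.49 -0.04 -0.78  1.99 -0.03  1.18 -1.97] t 7.5
-> (np.float64(0.4858969630445803), np.float64(0.08429266824149163), np.float64(0.1767), np.float64(-6.525114488273692)) 3 rows
[[0.0301, -0.0001, 0.0005],[-0.0, -0.001, -0.002]]
[[0.0301, -0.0001, 0.0005],[-0.0, -0.001, -0.002]]
[[0.0301, -0.0, 0.0004],[-0.0, -0.001, -0.002]]
```

View pics/st2.png

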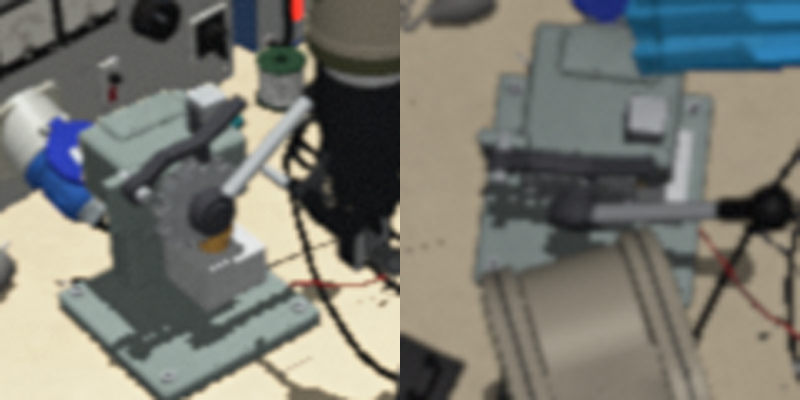

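Emit:
{"name": "move_arm", "arguments": {"motion": [[[0.02,0,0.001],[0,0,-0.002],-1],[[0.02,0,0.001],[0,0,-0.002],-1],[[0.02,0,0],[0,0,0],-1],[[0.02,0,0],[0,0,0],-1],[[0.01,0,0],[0,0,0],-1],[[0,0,0],[0,0,0],-1],[[0,0,0],[0,0,0],-1]]}}

```text
clock: 8.2
position: [0.4845, 0.0843, 0.1752]
ee_rot: [0.998, -0.058, -0.0, -0.0]
ft_force: [0.2, 0.1, -1.6]
grip_width: 0.175
grasp_force: 58.7
```

```bash
python3 - <<'E'
from h import *
P=np.load('poses3.npz')['P'];al=np.degrees(P[2])
a=snap('scene','pics/s3.png')
x=cv2.resize(a['pixels'][150:270,195:315,::-1],(600,600),interpolation=cv2.INTER_CUBIC);cv2.imwrite('pics/s3.png',x)
y0=-.055+0;pts=[]
for d in (6,20,35,50,65,80,95,105,115): 
    f=np.radians(d);pts.append((*W(P,[-.141,.055-.0855*np.cos(f),.186+.0855*np.sin(f)-.0183]),al))
plan(*pts,mm=24)
E
```

```text
now [0.4843 0.0843 0.1752] [ 0.46  0.15 -0.77  1.85  0.11  1.19 -2.03] t 8.2
-> (np.float64(0.4858933695549762), np.float64(0.08426125103074902), np.float64(0.17663718360938435), np.float64(-6.525114488273692)) 1 rows
[[0.002, -0.0002, -0.0019],[0.0, -0.0, -0.002]]
-> (np.float64(0.48642609682876053), np.float64(0.08891878642745654), np.float64(0.19694272225434467), np.float64(-6.525114488273692)) 1 rows
[[-0.0, -0.0063, -0.0271],[0.0, 0.0, 0.0]]
-> (np.float64(0.4875972823530398), np.float64(0.09915824347025487), np.float64(0.21674078530801444), np.float64(-6.525114488273692)) 1 rows
[[-0.0, -0.0137, -0.0264],[0.0, 0.0, 0.0]]
-> (np.float64(0.48931085863421325), np.float64(0.11413972194389911), np.float64(0.2331967998866726), np.float64(-6.525114488273692)) 1 rows
[[0.0, -0.0201, -0.0219],[0.0, 0.0, 0.0]]
-> (np.float64(0.49145004828053757), np.float64(0.13284225884847425), np.float64(0.24518931579163358), np.float64(-6.525114488273692)) 1 rows
[[-0.0, -0.0251, -0.016],[0.0, 0.0, 0.0]]
-> (np.float64(0.4938690690527939), np.float64(0.15399130720133702), np.float64(0.2519010628825438), np.float64(-6.525114488273692)) 1 rows
[[0.0, -0.0284, -0.0089],[0.0, 0.0, 0.0]]
-> (np.float64(0.4964030686829737), np.float64(0.17614559430769477), np.float64(0.2528746466868443), np.float64(-6.525114488273692)) 1 rows
[[0.0, -0.0297, -0.0013],[0.0, 0.0, 0.0]]
-> (np.float64(0.49807096824518565), np.float64(0.19072772972939223), np.float64(0.25028665814771534), np.float64(-6.525114488273692)) 1 rows
[[-0.0, -0.0196, 0.0035],[0.0, 0.0, 0.0]]
-> (np.float64(0.4996624594839871), np.float64(0.20464184140160202), np.float64(0.24518931579163358), np.float64(-6.525114488273692)) 1 rows
[[-0.0, -0.0187, 0.0068],[0.0, 0.0, 0.0]]
```

View pics/s3.png

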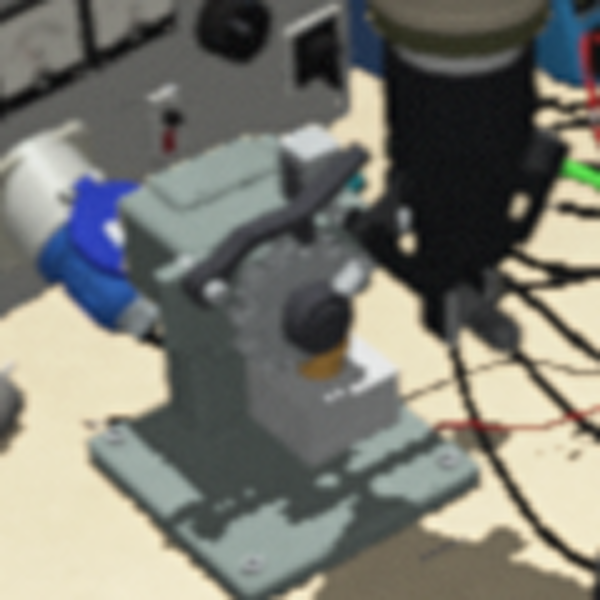

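Emit:
{"name": "move_arm", "arguments": {"motion": [[[0.002,0,-0.002],[0,0,0],-1],[[0,-0.003,-0.0135],[0,0,0],-1],[[0,-0.003,-0.0135],[0,0,0],-1],[[0,-0.007,-0.013],[0,0,0],-1],[[0,-0.007,-0.013],[0,0,0],-1],[[0,-0.01,-0.011],[0,0,0],-1],[[0,-0.01,-0.011],[0,0,0],-1]]}}

```text
clock: 8.95
position: [0.4899, 0.1145, 0.2337]
ee_rot: [0.998, -0.058, 0.0, -0.0]
ft_force: [0.9, -0.9, -1.4]
grip_width: 0.172
grasp_force: 58.6
```

Emit:
{"name": "move_arm", "arguments": {"motion": [[[0,-0.0125,-0.008],[0,0,0],-1],[[0,-0.0125,-0.008],[0,0,0],-1],[[0,-0.014,-0.0045],[0,0,0],-1],[[0,-0.014,-0.0045],[0,0,0],-1],[[0,-0.015,0],[0,0,0],-1],[[0,-0.015,0],[0,0,0],-1],[[0,-0.02,0.0035],[0,0,0],-1],[[0,-0.019,0.007],[0,0,0],-1],[[0,0,0],[0,0,0],-1],[[0,0,0],[0,0,0],-1]]}}

```text
clock: 9.95
position: [0.5002, 0.2048, 0.2434]
ee_rot: [0.998, -0.057, -0.0, 0.0]
ft_force: [-0.6, 0.6, -1.5]
grip_width: 0.172
grasp_force: 58.7
```

```bash
python3 - <<'E'
from h import *
P=np.load('poses3.npz')['P'];al=np.degrees(P[2])
a=snap('scene','pics/s4.png')
x=cv2.resize(a['pixels'][135:255,175:335,::-1],(800,600),interpolation=cv2.INTER_CUBIC);cv2.imwrite('pics/s4.png',x)
plan((*W(P,[-.215,.06,.27]),al),mm=40)
E
```

```text
now [0.5004 0.2042 0.2436] [ 0.27  0.23 -0.85  1.63  0.18  1.36 -2.29] t 10.0
-> (np.float64(0.4226038091152738), np.float64(0.18211892578864053), np.float64(0.27), np.float64(-6.525114488273692)) 3 rows
[[-0.0332, 0.0138, -0.0117],[0.0, 0.0, -0.001]]
[[-0.0332, 0.0137, -0.0117],[0.0, 0.0, -0.001]]
[[-0.0332, 0.0137, -0.0117],[0.0, 0.0, -0.001]]
```

View pics/s4.png

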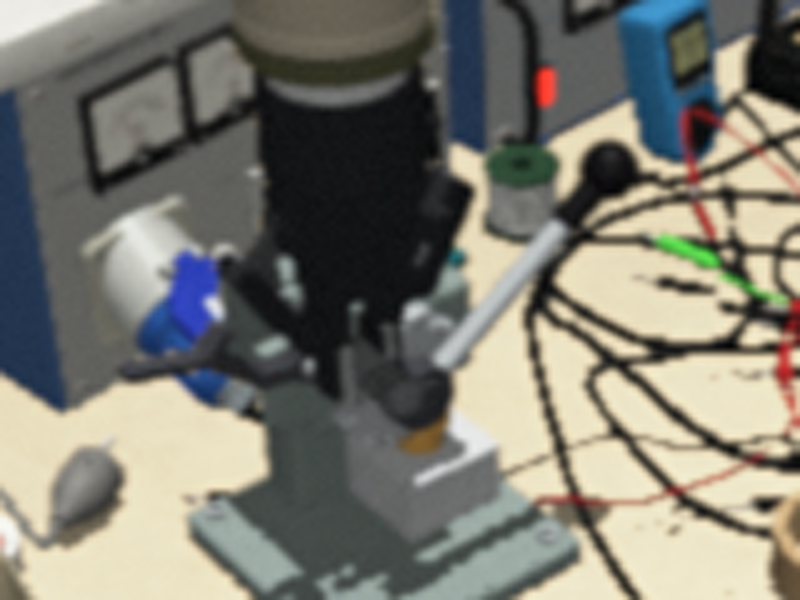

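```bash
python3 - <<'E'
from h import *
P=np.load('poses3.npz')['P'];al=np.degrees(P[2])
s=manip.get_obs()
plan((*W(P,[-.215,.05,.27]),al),(.48,.2516,.15,65.2),mm=40,deg=6.5)
E
```

```text
now [0.5004 0.2042 0.2436] [ 0.27  0.23 -0.85  1.63  0.18  1.36 -2.29] t 10.0
-> (np.float64(0.42146742195789944), np.float64(0.17218370439057623), np.float64(0.27), np.float64(-6.525114488273692)) 3 rows
[[-0.0332, 0.0182, -0.0117],[0.0, 0.0, -0.001]]
[[-0.0332, 0.0182, -0.0117],[0.0, 0.0, -0.001]]
[[-0.0332, 0.0182, -0.0117],[0.0, 0.0, -0.001]]
-> (0.48, 0.2516, 0.15, 65.2) 11 rows
[[0.006, -0.0104, 0.0145],[0.0, 0.0, -0.145]]
[[0.0071, -0.0096, 0.0145],[0.0, 0.0, -0.145]]
[[0.0081, -0.0088, 0.0145],[0.0, 0.0, -0.145]]
[[0.0091, -0.0078, 0.0145],[0.0, 0.0, -0.145]]
[[0.0099, -0.0067, 0.0145],[0.0, 0.0, -0.145]]
[[0.0106, -0.0055, 0.0145],[0.0, 0.0, -0.145]]
[[0.0112, -0.0043, 0.0145],[0.0, 0.0, -0.145]]
[[0.0116, -0.003, 0.0145],[0.0, 0.0, -0.145]]
[[0.0118, -0.0017, 0.0145],[0.0, 0.0, -0.145]]
[[0.012, -0.0003, 0.0145],[0.0, 0.0, -0.145]]
[[0.0119, 0.0011, 0.0145],[0.0, 0.0, -0.145]]
```

Emit:
{"name": "move_arm", "arguments": {"motion": [[[-0.035,0,0],[0,0,0],-1],[[-0.035,0.02,-0.015],[0,0,-0.001],-1],[[-0.03,0.035,-0.02],[0,0,-0.002],-1]]}}

```text
clock: 10.3
position: [0.4195, 0.1727, 0.2696]
ee_rot: [0.998, -0.056, -0.001, -0.0]
ft_force: [-0.8, -1.4, 0.3]
grip_width: 0.175
grasp_force: 58.8
```

Emit:
{"name": "move_arm", "arguments": {"motion": [[[0.006,-0.01,0.0145],[0,0,-0.145],-1],[[0.007,-0.0095,0.0145],[0,0,-0.145],-1],[[0.008,-0.009,0.0145],[0,0,-0.145],-1],[[0.009,-0.008,0.0145],[0,0,-0.145],-1],[[0.01,-0.0065,0.0145],[0,0,-0.145],-1],[[0.0105,-0.0055,0.0145],[0,0,-0.145],-1],[[0.011,-0.0045,0.0145],[0,0,-0.145],-1],[[0.0115,-0.003,0.0145],[0,0,-0.145],-1],[[0.012,-0.002,0.0145],[0,0,-0.145],-1],[[0.012,0,0.0145],[0,0,-0.145],-1],[[0.012,0.001,0.0145],[0,0,-0.145],-1]]}}

```text
clock: 11.4
position: [0.48, 0.251, 0.15]
ee_rot: [0.841, 0.541, 0.0, 0.0]
ft_force: [-0.2, 0.6, -1.2]
grip_width: 0.179
grasp_force: 59.0
```

Emit:
{"name": "move_arm", "arguments": {"motion": [[[0,0,0],[0,0,0],-1],[[0,0,0],[0,0,0],-1],[[0,0,0],[0,0,0],-1]]}}

```text
clock: 11.7
position: [0.4795, 0.2512, 0.151]
ee_rot: [0.843, 0.538, 0.0, 0.0]
ft_force: [-0.6, 1.1, -0.2]
grip_width: 0.177
grasp_force: 59.1
```

```bash
python3 - <<'E'
from h import *
plan((.48,.2516,.09,65.2),mm=20)
E
```

```text
now [0.4795 0.2512 0.151 ] [ 0.25  0.36 -0.97  1.75  0.32  1.2  -1.24] t 11.7
-> (0.48, 0.2516, 0.09, 65.2) 4 rows
[[0.0002, 0.0001, 0.0203],[0.0, -0.0, -0.001]]
[[0.0002, 0.0001, 0.0203],[0.0, -0.0, -0.001]]
[[0.0002, 0.0001, 0.0203],[0.0, -0.0, -0.001]]
[[0.0002, 0.0001, 0.0203],[0.0, -0.0, -0.001]]
```

Emit:
{"name": "move_arm", "arguments": {"motion": [[[0,0,0.03],[0,0,-0.002],-1],[[0.001,0.0005,0.03],[0,0,-0.002],-1],[[0,0,0.03],[0,0,0],-1],[[0,0,0.023],[0,0,0],-1],[[0,0,0],[0,0,0],-1],[[0,0,0],[0,0,0],-1],[[0,0,0],[0,0,0],-1]]}}

```text
clock: 12.4
position: [0.4805, 0.2527, 0.0668]
ee_rot: [0.841, 0.541, 0.001, 0.0]
ft_force: [0.2, 1.1, -0.5]
grip_width: 0.175
grasp_force: 59.1
```

```bash
python3 - <<'E'
from h import *
plan((.48,.2516,.0297,65.2),mm=20)
E
```

```text
now [0.4805 0.2527 0.0668] [ 0.19  0.47 -0.91  1.82  0.42  1.06 -1.31] t 12.4
-> (0.48, 0.2516, 0.0297, 65.2) 2 rows
[[-0.0009, -0.0, 0.0247],[0.001, -0.001, 0.003]]
[[-0.0008, -0.0, 0.0247],[0.001, -0.001, 0.003]]
```

Emit:
{"name": "move_arm", "arguments": {"motion": [[[-0.001,0,0.012],[0,-0.001,0.004],-1],[[0,0,0.012],[0,0,0],-1],[[0,0,0.012],[0,0,0],-1],[[0,0,0.0115],[0,0,0],-1],[[0,0,0],[0,0,0],-1],[[0,0,0],[0,0,0],-1],[[0,0,0],[0,0,0],-1]]}}

```text
clock: 13.1
position: [0.4794, 0.2516, 0.0297]
ee_rot: [0.842, 0.539, -0.001, 0.0]
ft_force: [-1.7, -1.8, 4.3]
grip_width: 0.175
grasp_force: 60.0
```

Emit:
{"name": "move_arm", "arguments": {"motion": [[[0,0,0],[0,0,0],0],[[0,0,0],[0,0,0],1],[[0,0,0],[0,0,0],1],[[0,0,0],[0,0,0],1],[[0,0,0],[0,0,0],1],[[0,0,0],[0,0,0],1],[[0,0,0],[0,0,0],1]]}}

```text
clock: 13.8
position: [0.4796, 0.2516, 0.0299]
ee_rot: [0.842, 0.539, -0.0, 0.0]
ft_force: [0.1, -0.5, -0.7]
grip_width: 1.003
grasp_force: 0.0
```

Emit:
{"name": "move_arm", "arguments": {"motion": [[[0,0,-0.03],[0,0,0],1],[[0,0,-0.05],[0,0,0],1],[[0,0,-0.06],[0,0,0],1],[[-0.005,0,-0.06],[0,0,0],1],[[-0.01,0,-0.06],[0,0,0],1],[[-0.02,0,-0.06],[0,0,0],1],[[0,0,-0.03],[0,0,0],1],[[0,0,0],[0,0,0],1]]}}

```text
clock: 14.6
position: [0.4697, 0.2285, 0.2959]
ee_rot: [0.842, 0.539, 0.002, 0.001]
ft_force: [-0.4, -0.1, -0.9]
grip_width: 0.998
grasp_force: 0.0
```

```bash
python3 - <<'E'
from h import *
P=np.load('poses3.npz')['P'];Q=np.load('poses.npz')['Q'];al=np.degrees(P[2])
c=snap('wrist','pics/w5.png')
for n,q in dict(tip=[.12,0,.048],junc=[.04,0,.048],end=[-.04,0,.048]).items(): print(n,np.round(proj(c,W(Q,q))))
for n,q in dict(ball=[-.062,-.131,.2418]).items(): print(n,np.round(proj(c,W(P,q))),W(P,q))
b=W(P,[-.062,-.131,.2418]); 
plan((.43,.12,.36,75),(b[0],b[1],.36,90+al),(b[0],b[1],.222,90+al),mm=40)
E
```

```text
tip [278.  64.]
junc [279. 132.]
end [279. 192.]
ball [484. 432.] [ 0.5529077  -0.02503053  0.2418    ]
now [0.4691 0.2281 0.2937] [ 0.38  0.19 -1.03  1.59  0.16  1.45 -1.09] t 14.7
-> (0.43, 0.12, 0.36, 75) 4 rows
[[-0.0382, 0.0033, -0.0221],[0.001, -0.0, -0.054]]
[[-0.0383, 0.0017, -0.0221],[0.001, -0.0, -0.054]]
[[-0.0383, 0.0, -0.0221],[0.001, -0.0, -0.054]]
[[-0.0383, -0.0016, -0.0221],[0.001, -0.0, -0.054]]
-> (np.float64(0.5529077017998072), np.float64(-0.02503052642221519), 0.36, np.float64(83.47488551172631)) 5 rows
[[-0.0289, 0.0417, 0.0],[0.0, 0.0, -0.038]]
[[-0.0301, 0.0408, 0.0],[0.0, 0.0, -0.038]]
[[-0.0313, 0.0399, 0.0],[0.0, 0.0, -0.038]]
[[-0.0325, 0.0389, 0.0],[0.0, 0.0, -0.038]]
[[-0.0336, 0.038, 0.0],[0.0, 0.0, -0.038]]
-> (np.float64(0.5529077017998072), np.float64(-0.02503052642221519), 0.222, np.float64(83.47488551172631)) 4 rows
[[0.0, 0.0, 0.046],[0.0, 0.0, 0.0]]
[[0.0, 0.0, 0.046],[0.0, 0.0, 0.0]]
[[0.0, 0.0, 0.046],[0.0, 0.0, 0.0]]
[[0.0, 0.0, 0.046],[0.0, 0.0, 0.0]]
```

View pics/w5.png

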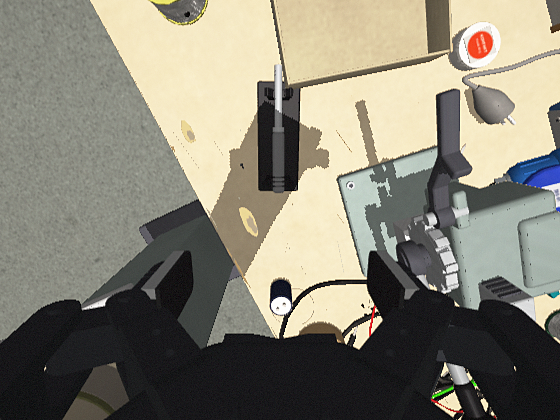

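Emit:
{"name": "move_arm", "arguments": {"motion": [[[-0.038,0.003,-0.022],[0,0,-0.054],1],[[-0.038,0.002,-0.022],[0,0,-0.054],1],[[-0.038,0,-0.022],[0,0,-0.054],1],[[-0.038,-0.002,-0.022],[0,0,-0.054],1],[[-0.029,0.042,0],[0,0,-0.038],1],[[-0.03,0.041,0],[0,0,-0.038],1],[[-0.031,0.04,0],[0,0,-0.038],1],[[-0.033,0.039,0],[0,0,-0.038],1],[[-0.034,0.038,0],[0,0,-0.038],1],[[0,0,0],[0,0,0],1],[[0,0,0],[0,0,0],1]]}}

```text
clock: 15.75
position: [0.5531, -0.0252, 0.3565]
ee_rot: [0.746, 0.666, -0.001, -0.002]
ft_force: [-0.4, 0.8, 0.5]
grip_width: 1.001
grasp_force: 0.0
```

```bash
python3 - <<'E'
from h import *
P=np.load('poses3.npz')['P'];al=np.degrees(P[2]);b=W(P,[-.062,-.131,.2418])
c=vision.camera('wrist');print('ball px',proj(c,b))
# black blob check near the predicted ball
t=vision.camera('scene');u,v=map(int,proj(t,b));print('scene',u,v)
plan((b[0],b[1],.2228,90+al),mm=35)
E
```

```text
ball px (np.float64(279.48503461524894), np.float64(202.27621841426938))
scene 296 167
now [ 0.5527 -0.0238  0.3578] [ 0.67  0.23 -0.85  1.4   0.17  1.59 -0.27] t 15.8
-> (np.float64(0.5529077017998072), np.float64(-0.02503052642221519), 0.2228, np.float64(83.47488551172631)) 4 rows
[[-0.0004, 0.0002, 0.045],[-0.0, 0.0, 0.001]]
[[-0.0004, 0.0002, 0.045],[-0.0, 0.0, 0.001]]
[[-0.0004, 0.0001, 0.045],[-0.0, 0.0, 0.001]]
[[-0.0004, 0.0001, 0.045],[-0.0, 0.0, 0.001]]
```

```bash
python3 - <<'E'
from h import *
c=snap('wrist','pics/w6.png');P=np.load('poses3.npz')['P']
g=cv2.cvtColor(c['pixels'],cv2.COLOR_RGB2GRAY)
m=cv2.morphologyEx((g<60).astype('uint8'),cv2.MORPH_OPEN,np.ones((15,15)))
n,l,st,ce=cv2.connectedComponentsWithStats(m)
for i in range(1,n): print(st[i],np.round(ce[i]))
h=cv2.HoughCircles(cv2.medianBlur(g,5),cv2.HOUGH_GRADIENT,1,30,param1=80,param2=20,minRadius=25,maxRadius=60);print(None if h is None else h[0][:6])
for d in (0,.017): print(proj(c,W(P,[-.062+d,-.131,.2418])))
print(ray(c,280,202,.2418))
E
```

```text
[ 264  165   32   56 1358] [280. 196.]
[    0   260   509   160 49570] [252. 359.]
[ 498  370   62   50 2266] [533. 398.]
[[219.5 201.5  58.3]
 [307.5 274.5  59.4]
 [244.5 240.5  58.3]
 [274.5 240.5  57.2]
 [240.5 279.5  41.8]
 [342.5 247.5  47.2]]
(np.float64(279.87038827841366), np.float64(203.3073533014279))
(np.float64(298.36151790778524), np.float64(203.32484664319125))
[ 0.55316564 -0.02381277  0.2418    ]
```

Emit:
{"name": "move_arm", "arguments": {"motion": [[[0,0,0.04],[0,0,0],1],[[0,0,0.04],[0,0,0],1],[[0,0,0.04],[0,0,0],1],[[0,0,0.04],[0,0,0],1],[[0,0,0.02],[0,0,0],1],[[0,0,0],[0,0,0],1],[[0,0,0],[0,0,0],-1],[[0,0,0],[0,0,0],-1],[[0,0,0],[0,0,0],-1],[[0,0,0],[0,0,0],-1],[[0,0,0],[0,0,0],-1],[[0,0,0],[0,0,0],-1]], "newtons": 40}}

```text
clock: 17.1
position: [0.5528, -0.0253, 0.2244]
ee_rot: [0.746, 0.666, -0.001, 0.0]
ft_force: [-5.2, -2.0, 5.9]
grip_width: 0.374
grasp_force: 39.1
```

```bash
python3 - <<'E'
from h import *
P=np.load('poses3.npz')['P'];al=np.degrees(P[2])
p=manip.get_obs()['position'];pp=R.from_euler('z',-P[2]).apply(np.array(p)-[P[0],P[1],0]);print('press frame',pp)
pts=[]
for q in np.arange(.0,.90,.1):
    a=np.radians(35)-q;pts.append((*W(P,[-.062,-.16*np.cos(a),.15+.16*np.sin(a)-.019]),90+al))
plan(*pts)
E
```

```text
press frame [-0.06211322 -0.13124384  0.22436333]
now [ 0.5528 -0.0253  0.2244] [ 0.68  0.28 -0.84  1.63  0.21  1.33 -0.31] t 17.1
-> (np.float64(0.5529003917523398), np.float64(-0.025094436806582562), np.float64(0.22277222981616737), np.float64(83.47488551172631)) 1 rows
[[0.0002, 0.0002, 0.0021],[-0.001, 0.002, 0.001]]
-> (np.float64(0.5519336490676662), np.float64(-0.03354648815621576), np.float64(0.20922915135040213), np.float64(83.47488551172631)) 1 rows
[[-0.0113, -0.0, 0.0181],[0.0, 0.0, 0.0]]
-> (np.float64(0.5511253814992756), np.float64(-0.040613021061594604), np.float64(0.19490443306346306), np.float64(83.47488551172631)) 1 rows
[[-0.0095, 0.0, 0.0191],[0.0, 0.0, 0.0]]
-> (np.float64(0.5504836649895336), np.float64(-0.04622342906181377), np.float64(0.17994120280535092), np.float64(83.47488551172631)) 1 rows
[[-0.0075, -0.0, 0.02],[0.0, 0.0, 0.0]]
-> (np.float64(0.5500149113576824), np.float64(-0.05032165481468935), np.float64(0.1644889682266185), np.float64(83.47488551172631)) 1 rows
[[-0.0055, 0.0, 0.0206],[0.0, 0.0, 0.0]]
-> (np.float64(0.5497238042350621), np.float64(-0.05286675020319197), np.float64(0.1487021229473468), np.float64(83.47488551172631)) 1 rows
[[-0.0034, 0.0, 0.021],[0.0, 0.0, 0.0]]
-> (np.float64(0.5496132522678144), np.float64(-0.05383328547549633), np.float64(0.13273840390712907), np.float64(83.47488551172631)) 1 rows
[[-0.0013, -0.0, 0.0213],[0.0, 0.0, 0.0]]
-> (np.float64(0.5496843600546528), np.float64(-0.053211603330655735), np.float64(0.11675731530971122), np.float64(83.47488551172631)) 1 rows
[[0.0008, -0.0, 0.0213],[0.0, 0.0, 0.0]]
-> (np.float64(0.5499364171100762), np.float64(-0.051007915411160634), np.float64(0.10091853490971314), np.float64(83.47488551172631)) 1 rows
[[0.003, 0.0, 0.0211],[0.0, 0.0, 0.0]]
```

Emit:
{"name": "move_arm", "arguments": {"motion": [[[-0.0055,0,0.009],[0,0,0],-1],[[-0.0055,0,0.009],[0,0,0],-1],[[-0.005,0,0.0095],[0,0,0],-1],[[-0.005,0,0.0095],[0,0,0],-1],[[-0.004,0,0.01],[0,0,0],-1],[[-0.0035,0,0.01],[0,0,0],-1],[[-0.003,0,0.01],[0,0,0],-1],[[-0.0025,0,0.0105],[0,0,0],-1]]}}

```text
clock: 17.9
position: [0.5497, -0.0509, 0.1663]
ee_rot: [0.746, 0.666, -0.001, 0.0]
ft_force: [-8.8, -0.6, 11.2]
grip_width: 0.374
grasp_force: 41.1
```

Emit:
{"name": "move_arm", "arguments": {"motion": [[[-0.002,0,0.0105],[0,0,0],-1],[[-0.0015,0,0.0105],[0,0,0],-1],[[-0.001,0,0.0105],[0,0,0],-1],[[-0.0005,0,0.0105],[0,0,0],-1],[[0,0,0],[0,0,0],-1],[[0,0,0],[0,0,0],-1]]}}

```text
clock: 18.5
position: [0.5492, -0.0546, 0.1338]
ee_rot: [0.746, 0.666, -0.001, -0.0]
ft_force: [-4.3, -1.8, -2.5]
grip_width: 0.373
grasp_force: 42.2
```

```bash
cat > lev.py <<'E'
from h import *
P=np.load('poses3.npz')['P'];al=np.degrees(P[2])
s=manip.get_obs();p=s['position'];pp=R.from_euler('z',-P[2]).apply(np.array(p)-[P[0],P[1],0]);d=pp+[0,0,.019-.15]
print('press',np.round(pp,4),'lever',np.radians(35)-np.arctan2(d[2],-d[1]),'r',np.hypot(d[1],d[2]),s['ft_force'],s['grasp_force'])
for q in (.85,.87):
    a=np.radians(35)-q;plan((*W(P,[-.062,-.16*np.cos(a),.15+.16*np.sin(a)-.019]),90+al))
E
python3 lev.py
```

```text
press [-0.0624 -0.1608  0.1338] lever 0.5936698079600901 r 0.16086997996216484 [-4.26927812 -1.81593579 -2.47458948] 42.15825140476227
now [ 0.5492 -0.0546  0.1338] [ 0.69  0.36 -0.8   1.74  0.28  1.16 -0.3 ] t 18.5
-> (np.float64(0.5501295846503743), np.float64(-0.04931908756113877), np.float64(0.09310206418616444), np.float64(83.47488551172631)) 1 rows
[[0.0073, 0.0006, 0.0542],[-0.002, 0.002, 0.001]]
now [ 0.5492 -0.0546  0.1338] [ 0.69  0.36 -0.8   1.74  0.28  1.16 -0.3 ] t 18.5
-> (np.float64(0.5502192452033771), np.float64(-0.048535202035000904), np.float64(0.09000091228108716), np.float64(83.47488551172631)) 2 rows
[[0.0042, 0.0003, 0.0292],[-0.001, 0.001, 0.001]]
[[0.0041, 0.0003, 0.0292],[-0.001, 0.001, 0.001]]
```

Emit:
{"name": "move_arm", "arguments": {"motion": [[[0,0,0.01],[0,0,0],-1],[[0.001,0,0.01],[0,0,0],-1],[[0.0015,0,0.01],[0,0,0],-1],[[0.0015,0,0.01],[0,0,0],-1],[[0.002,0,0.01],[0,0,0],-1],[[0,0,0.005],[0,0,0],-1],[[0,0,0],[0,0,0],-1],[[0,0,0],[0,0,0],-1]]}}

```text
clock: 19.3
position: [0.5499, -0.0492, 0.0928]
ee_rot: [0.746, 0.666, -0.001, -0.0]
ft_force: [-4.6, 2.1, 1.5]
grip_width: 0.374
grasp_force: 44.4
```

```bash
python3 lev.py
```

```text
press [-0.0623 -0.1554  0.0928] lever 0.8516352062020365 r 0.1600228279630062 [-4.62187918  2.12917537  1.54521873] 44.42148685455322
now [ 0.5499 -0.0492  0.0928] [ 0.66  0.41 -0.78  1.78  0.32  1.09 -0.34] t 19.3
-> (np.float64(0.5501295846503743), np.float64(-0.04931908756113877), np.float64(0.09310206418616444), np.float64(83.47488551172631)) 1 rows
[[-0.0001, 0.0004, -0.0003],[-0.002, 0.001, 0.002]]
now [ 0.5499 -0.0492  0.0928] [ 0.66  0.41 -0.78  1.78  0.32  1.09 -0.34] t 19.3
-> (np.float64(0.5502192452033771), np.float64(-0.048535202035000904), np.float64(0.09000091228108716), np.float64(83.47488551172631)) 1 rows
[[0.001, 0.0004, 0.0038],[-0.002, 0.001, 0.002]]
```

Emit:
{"name": "move_arm", "arguments": {"motion": [[[0.001,0,0.005],[0,0,0],-1],[[0.001,0,0.005],[0,0,0],-1],[[0,0,0],[0,0,0],-1],[[0,0,0],[0,0,0],-1]]}}

```text
clock: 19.7
position: [0.5501, -0.0478, 0.086]
ee_rot: [0.746, 0.666, -0.001, -0.0]
ft_force: [-8.5, 0.2, 8.8]
grip_width: 0.376
grasp_force: 45.7
```

Emit:
{"name": "move_arm", "arguments": {"motion": [[[0.001,0,0.005],[0,0,0],-1],[[0.001,0,0.005],[0,0,0],-1],[[0,0,0],[0,0,0],-1],[[0,0,0],[0,0,0],-1]]}}

```text
clock: 20.1
position: [0.5504, -0.046, 0.0792]
ee_rot: [0.746, 0.666, -0.001, 0.0]
ft_force: [-12.6, 1.3, 17.3]
grip_width: 0.375
grasp_force: 46.7
```

Emit:
{"name": "move_arm", "arguments": {"motion": [[[0,0,0],[0,0,0],1],[[0,0,0],[0,0,0],1],[[0,0,0],[0,0,0],1],[[0,0,0],[0,0,0],1],[[0,0,0],[0,0,0],1],[[0,0,-0.04],[0,0,0],1],[[0,0,-0.05],[0,0,0],1],[[0,0,-0.05],[0,0,0],1],[[0,0,-0.05],[0,0,0],1],[[0,0,-0.05],[0,0,0],1],[[0,0,0],[0,0,0],1],[[0,0,0],[0,0,0],1]]}}

```text
clock: 21.3
position: [0.551, -0.0466, 0.2582]
ee_rot: [0.746, 0.666, -0.0, 0.001]
ft_force: [0.0, -0.4, 0.1]
grip_width: 0.997
grasp_force: 0.0
```

```bash
python3 - <<'E'
from h import *
P=np.load('poses3.npz')['P']
for n in('wrist','scene','top'):
    c=snap(n,f'pics/{n}7.png')
    g=cv2.cvtColor(c['pixels'],cv2.COLOR_RGB2GRAY)
    k=15 if n=='wrist' else 6
    m=cv2.morphologyEx((g<60).astype('uint8'),cv2.MORPH_OPEN,np.ones((k,k)))
    _,l,st,ce=cv2.connectedComponentsWithStats(m)
    ps=[]
    for q in (.7,.75,.8,.85,.9):
        a=np.radians(35)-q;u=proj(c,W(P,[-.062,-.16*np.cos(a),.15+.16*np.sin(a)]));ps.append(np.round(u,1).tolist())
    print(n,ps)
    for i in range(1,len(st)):
        if np.hypot(*(ce[i]-ps[3]))<60: print('  blob',st[i],np.round(ce[i]))
E
```

```text
wrist [[278.6, 207.1], [278.6, 204.1], [278.6, 200.8], [278.6, 197.4], [278.6, 193.7]]
  blob [ 264  162   29   49 1129] [278. 188.]
scene [[303.1, 195.4], [302.8, 197.8], [302.4, 200.2], [301.9, 202.6], [301.3, 205.0]]
  blob [314 148   6   6  36] [316. 150.]
  blob [255 157   9  10  88] [259. 162.]
  blob [298 201   9   8  69] [302. 205.]
  blob [254 211  11  10  95] [259. 216.]
top [[333.9, 201.4], [333.4, 201.9], [332.7, 202.4], [331.9, 202.9], [331.0, 203.3]]
  blob [327 170   8  21 146] [330. 180.]
  blob [273 187  14  15 172] [279. 193.]
  blob [320 197  20  18 219] [331. 204.]
```

```bash
python3 - <<'E'
from h import *
P=np.load('poses3.npz')['P']
for f in('scene0','scene7'):
    a=np.load(f'pics/{f}.npz');px=a['pixels'];c=dict(a)
    h=cv2.cvtColor(px,cv2.COLOR_RGB2HSV);u,v=map(int,proj(c,W(P,[0,-.043,.06])))
    m=(h[...,1]>110)&(h[...,0]>8)&(h[...,0]<28);w=m[v-40:v+30,u-30:u+30];ys,xs=np.nonzero(w)
    print(f,(u,v),w.sum(),np.bincount(ys,minlength=70).nonzero()[0]+v-40,np.bincount(ys)[np.bincount(ys)>0], xs.mean()+u-30)
    for z in(.04,.054,.058,.07,.074): print(z,np.round(proj(c,W(P,[0,-.043,z])),1))
s=manip.get_obs();print(s['clock'])
E
```

```text
scene0 (258, 221) 34 [218 219 220 221 222 223 224 225] [1 2 4 5 6 8 6 2] 259.61764705882354
0.04 [259.2 227.1]
0.054 [259.1 223.5]
0.058 [259.  222.4]
0.07 [258.8 219.2]
0.074 [258.8 218.1]
scene7 (258, 221) 16 [223 224 225 226] [2 4 8 2] 259.125
0.04 [259.2 227.1]
0.054 [259.1 223.5]
0.058 [259.  222.4]
0.07 [258.8 219.2]
0.074 [258.8 218.1]
21.45
```

```bash
python3 -c "
from h import *
print(order.hand_in())"
```

```text
the job is handed in; nothing more can be done
None
```

I handed the job in at about 21.5 s of 67 s. The pawl is thrown open, the rod is back in its rest, the lever is down at about 0.88 rad and released, and I believe the bushing is home. That last point rests on the lever angle, the 17 N resistance I met and a coarse image check, since hand-in gave no verdict.

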